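# Tighten the burr, then hold the gear cover open

## Task

Help me set up the small bench spindle: first tighten its upright chuck onto the burr standing in it, by turning the knurled sleeve clockwise (seen from above) until the jaws grip firmly. Then lift the spring-shut gear cover beside it by its front tongue and keep holding it open at 50 degrees from shut, so that I can see to the gears: finish while still holding it, since it falls shut if let go. Leave the burr seated upright in the chuck and don't shove the small things on the bench about.

Things in the scene. Friction and masses are not known exactly. Their poses are not given: they have to be found in the camera images.
- bench_spindle: Low grey machine fixed to the bench, 200 x 310 mm base, block 74 mm high. Origin: centre of its underside; x points away from the robot at yaw 0 (front is -x), y to the left, z up. The chuck stands on its left half (y = +95 mm, x = -5 mm), the covered gearbox is its right half (y = -145 to +28 mm). Position and yaw vary; it does not move.
- chuck_axis (a point): Point on the vertical chuck axis at the height to grip the sleeve, 115 mm above the bench (the sleeve spans 92 to 126 mm, its cone goes on to 134 mm, the burr's tip is at 156 mm). Nothing else within 60 mm of the axis rises above 90 mm. Axes as bench_spindle.
- chuck_sleeve (a joint): Turn of the knurled dark steel sleeve, 42 mm diameter, 34 mm high, on the chuck axis; rad, 0 = jaws open, grows clockwise seen from above, stop at 1.6; starts between 0.1 and 0.45. Jaws close 2 mm per rad and meet the shank at about 1.0; firmly tight at 1.25 to 1.4. Takes about 0.15 N m to turn, more once the jaws meet; stays where it is left.
- jaw_0: Steel chuck jaw, 5 mm wide, seen inside the sleeve's nose; one of three, driven only by the sleeve. Origin at the chuck axis 100 mm above the bench.
- jaw_1: The second jaw, like jaw_0.
- jaw_2: The third jaw, like jaw_0.
- burr: Loose steel rotary burr, 72 mm long, shank 8 mm, round-ended head 12 mm, about 30 g, standing upright in the chuck on the socket floor 84 mm above the bench; 22 mm of it show above the sleeve. Origin: centre of the shank's lower end; z along it.
- gear_cover (a joint): Opening angle of the sheet-metal gear cover, 168 mm (hinge to front edge) x 176 mm x 4 mm, about 0.3 kg; rad, 0 = shut and level, grows as its front edge rises; stop at 1.35. Weight and a spring shut it from everywhere; holding it at the tongue takes about 2 to 3 N.
- gear_cover_tongue (a point): Grip point on the cover's lifting tongue: a dark bar 18 mm wide (along the machine's y) and 10 mm thick which stands out 52 mm from the middle of the cover's front edge. The point is 205 mm from the hinge line, 37 mm ahead of the cover's edge, about 80 mm above the bench when shut. It can be pinched from above across its width and turns between the finger pads as the cover rises.
- gear_cover_hinge (a point): Middle of the cover's hinge line, 78 mm above the bench at the far side of the gearbox; the hinge axis is parallel to the machine's y axis. Axes as bench_spindle.
- ring_clamp_block: Bystander: upright wooden block 50 x 50 x 72 mm, loose. Origin under its centre.
- vial: Bystander: white capped vial, 30 mm diameter, 62 mm high, loose. Origin under its centre.
- ceramic_block: Bystander: low oblong sand-coloured ceramic block 30 x 68 x 26 mm, loose. Origin under its centre.
- mug_small: Bystander: small grey-white mug with a handle, 66 x 91 x 60 mm, loose. Origin under its centre.

How it is judged:
By the outcome, as a careful person would: the job done as asked, in the order asked, and still so for the second after the job is handed in, while the arm keeps its last pose, push and grip.
It also fails if it takes over 51 s, if anything falls off the work surface, if the arm or the gripper's body presses on something with over 40 N, if the wrist force passes 120 N, or if a joint passes its speed limit or range.

## Robot

A 6-joint arm with a two-finger parallel gripper is mounted at the origin on a cart in front of the work surface, level with it; the furniture and walls round the work are solid. World frame = base frame: x ahead of the robot, y to its left, z up, the work surface at z = 0. Lengths are in m, angles in rad, forces in N, time in s.
With the tool pointing down it reaches from about 0.3 to 0.75 m from the base axis. Payload 8.5 kg.
Tool frame: the origin (TCP) lies midway between the tips of the shut fingers; the grasp point (between the pads) lies 19 mm behind it; z points along the fingers, y is the line along which they close (so a half turn about z gives the same grasp; the last joint's range is limited). The gripper opens to 88 mm and grips with 3 to 60 N. Pads are 18 mm wide; open, the fingers measure 123 mm over their backs; the gripper's body (75 mm by 187 mm) begins 45 mm behind the grasp point.
Start: joints at [-1.464, 0.381, 1.297, -0, 1.464, -0.215], TCP at [0.174, -0.522, 0.239] pointing down, gripper open.
Joint ranges: [-3.11, 3.11], [-0.89, 2.33], [0.22, 2.48], [-1.42, 4.56], [0.17, 2.85], [-2.88, 2.88]. Speed limits (rad/s): [2.39, 2.39, 3.14, 3.14, 3.14, 3.14].

## Interface

Orientations are given as a rotation vector (axis times angle).
In Python, from bench import env, eoat, ik, monitor, optics, job gives the robot as it stands. The module is installed in compiled form; this text tells all that it offers. Calls block until the motion is done:
- env.movep(position, orientation): joint-space move of the TCP to a pose.
- env.line_to(position, rate=0.15, rotation=None, contact_N=None): straight line of the TCP; rotation=None keeps the orientation; rate is the mean speed in m/s. With contact_N (N) it stops when the force on the tool has changed by that much, and returns True; else False.
- env.movej(angles): joint-space move.
- eoat.ungrasp() and eoat.clamp(): open the fingers fully, or close them until they stop; the grip force is fixed at half the most.
- env.pause(seconds).
- ik(position, orientation): joint angles nearest the present ones, or None.
- monitor.observe(): the state.
- optics.read_camera(name): name is "side" or "top" or "wrist"; returns a dict with "color" (420x560x3 uint8, red, green, blue), "z_map" (420x560 float32, m along the optical axis (not along the pixel's ray), 0 where there is no reading), "camera_matrix" (3x3 intrinsics, pixels), "R" (3x3) and "t" (3): a world point X has camera coordinates R X + t. Camera axes: x right, y down, z forward; pixel columns grow to the right and rows downward; lengths in m; the calibration is good to about 2 mm. A picture is of the moment at which its call begins.
A pose or a line that the arm cannot do raises env.PlanningError and nothing moves.
- job.job_done(): hands the job in; it is judged then, once.
The state is a dict: "clock": time; "q": joint angles; "qvel": joint speeds; "effort": joint torques, N m; "tcp_pos": TCP position; "eef_rot": TCP orientation; "force": force on the tool from outside, world axes, zero at the start; "moment": the same for the moment, N m; "finger_gap": finger opening in m; "grasp_force": force on a finger pad.
Only numpy, scipy, OpenCV 4.12 (cv2) and the standard library are available. Lean on these libraries where they do the work, as an engineer would, in place of code of your own. Each camera call takes 0.05 s, during which the arm holds its last target. There are 200 camera calls.

## Working session

There is one attempt and no reset: what is moved stays moved. The work goes in short steps, each a Python script; the robot and the scene stay as the last script left them, time stands still between calls to the robot, and variables do not carry over. Pictures are saved under pics/ and viewed, at most 10 in all, crops included, and the job is handed in when it is done.

```bash
mkdir -p pics; python3 - <<'E'
from bench import env,eoat,ik,monitor,optics,job
import cv2,numpy as np
for n in("top","side"):
    d=optics.read_camera(n); cv2.imwrite(f"pics/{n}0.png",d["color"][:,:,::-1]); np.savez(f"{n}0.npz",**d)
    print(n,d["camera_matrix"].round(1).tolist(),d["R"].round(3).tolist(),d["t"].round(3))
print(monitor.observe())
E
```

```text
top [[408.0, 0.0, 279.2], [0.0, 408.0, 208.6], [0.0, 0.0, 1.0]] [[0.029, -0.999, 0.023], [-0.993, -0.031, -0.116], [0.116, -0.02, -0.993]] [0.025 0.492 1.065]
side [[511.9, 0.0, 279.3], [0.0, 511.9, 216.9], [0.0, 0.0, 1.0]] [[-1.0, 0.008, -0.027], [0.028, 0.38, -0.925], [0.002, -0.925, -0.38]] [0.502 0.044 1.159]
{'clock': 0.1, 'q': array([-1.46427590e+00,  3.81106859e-01,  1.29814266e+00, -7.65256437e-06,
        1.46359081e+00, -2.15313888e-01]), 'qvel': array([-0.00068164, -0.00137369, -0.00334133,  0.00031257,  0.00024773,
       -0.00048673]), 'effort': array([ 3.16446072e-03, -4.38656509e+01, -2.24912953e+01,  7.14488584e-02,
        3.42455960e-02, -7.10873655e-05]), 'tcp_pos': array([ 0.17393096, -0.52151523,  0.23822547]), 'eef_rot': array([-3.09977527e+00, -5.03158822e-01, -9.45863357e-05]), 'force': array([-0.29321949, -0.03351622, -0.6729475 ]), 'moment': array([-0.02301271, -0.01013796,  0.0184276 ]), 'grasp_force': 0.0, 'finger_gap': 0.08815265104707315}
```

View pics/top0.png

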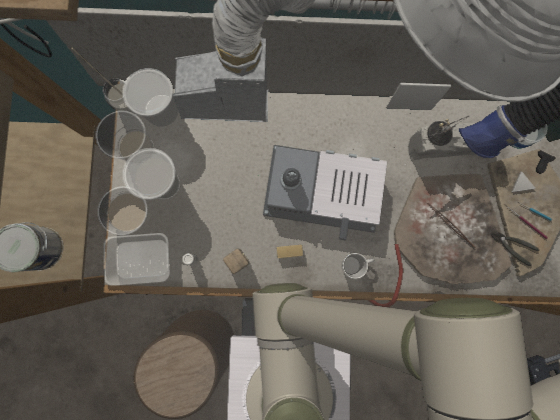

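View pics/side0.png

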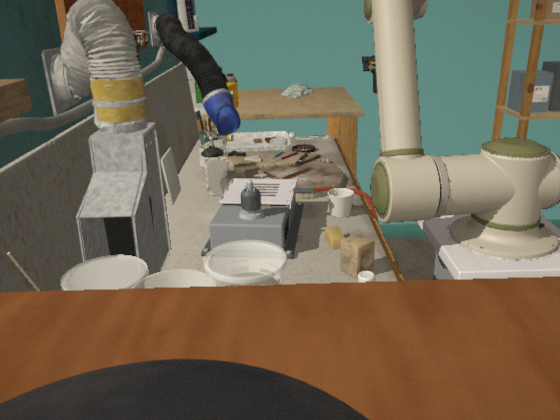

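The top view shows the machine centred near (325,188), the chuck at (291,176) and the tongue at (345,228). The bystanders are in front: mug (355,265), ceramic block (290,252), wooden block (236,261) and vial (188,259). In the side view the chuck is at (251,198), with the burr above it. Next I turn these into world points.

```bash
cat >h.py <<'E'
import numpy as np,cv2
def cloud(d):
    K,R,t,z=d["camera_matrix"],d["R"],d["t"],d["z_map"].astype(float)
    v,u=np.mgrid[:z.shape[0],:z.shape[1]]
    c=np.stack([(u-K[0,2])/K[0,0]*z,(v-K[1,2])/K[1,1]*z,z],-1)
    W=(c-t)@R; W[z==0]=np.nan; return W
def proj(d,X):
    c=np.asarray(X)@d["R"].T+d["t"]; p=c@d["camera_matrix"].T; return p[...,:2]/p[...,2:]
E
python3 - <<'E'
from h import *
for n in("top0","side0"):
    d=np.load(n+".npz"); W=cloud(d); x,y,z=np.moveaxis(W,-1,0)
    reg=(x>.36)&(x<.68)&(y>-.35)&(y<.1)
    print(n,"table z",np.nanmedian(z[(x>.5)&(x<.6)&(y>.15)&(y<.25)]))
    for lo,hi in((.068,.09),(.095,.125),(.118,.175)):
        m=reg&(z>lo)&(z<hi); P=W[m]
        if len(P)<3: print(lo,len(P)); continue
        r=cv2.minAreaRect(P[:,:2].astype(np.float32)*1000)
        print(lo,hi,len(P),"mean",P.mean(0).round(4),"min",P.min(0).round(3),"max",P.max(0).round(3),"rect mm",np.round(r[0],1),np.round(r[1],1),round(r[2],1))
d=np.load("top0.npz");W=cloud(d)
for u,v in((291,173),(291,178),(291,183),(345,222),(344,228),(344,234),(320,150),(384,160),(378,220),(316,215),(274,150),(355,265),(290,252),(236,261),(188,259)): print((u,v),W[v,u].round(3))
c=cv2.resize(d["color"][135:285,225:405][:,:,::-1],None,fx=4,fy=4,interpolation=cv2.INTER_CUBIC);cv2.imwrite("pics/topcrop.png",c)
E
```

```text
top0 table z 0.00026949581713065374
0.068 0.09 6999 mean [ 0.551  -0.0905  0.0781] min [ 0.412 -0.349  0.068] max [0.68  0.073 0.09 ] rect mm [ 539.6 -140.6] [252.4 432. ] 4.5
0.095 0.125 305 mean [ 0.6311 -0.2373  0.1109] min [ 0.539 -0.35   0.095] max [0.68  0.035 0.125] rect mm [ 610.3 -156.7] [ 43.8 398.2] 15.9
0.118 0.175 284 mean [ 0.5892 -0.0811  0.1339] min [ 0.541 -0.35   0.118] max [0.68  0.035 0.175] rect mm [ 609.9 -158.9] [ 43.1 402.3] 15.5
side0 table z 0.0014790257367624455
0.068 0.09 3175 mean [ 0.5532 -0.0622  0.0785] min [ 0.412 -0.327  0.068] max [0.68  0.076 0.09 ] rect mm [ 538.5 -128.4] [251.6 413. ] 4.6
0.095 0.125 420 mean [ 0.5983 -0.1021  0.11  ] min [ 0.539 -0.35   0.095] max [0.68  0.04  0.125] rect mm [ 612.3 -154.7] [ 43.1 403.3] 16.5
0.118 0.175 321 mean [ 0.5802 -0.0398  0.1332] min [ 0.54  -0.349  0.118] max [0.68  0.04  0.175] rect mm [ 609.4 -157.1] [ 42.3 405.3] 15.4
(291, 173) [0.563 0.017 0.155]
(291, 178) [0.554 0.016 0.138]
(291, 183) [0.543 0.015 0.127]
(345, 222) [ 0.455 -0.127  0.084]
(344, 228) [ 0.44  -0.124  0.085]
(344, 234) [ 0.425 -0.125  0.081]
(320, 150) [ 0.663 -0.07  -0.002]
(384, 160) [ 0.641 -0.251 -0.002]
(378, 220) [ 0.463 -0.212  0.08 ]
(316, 215) [ 0.473 -0.055  0.062]
(274, 150) [0.656 0.059 0.008]
(355, 265) [ 0.346 -0.17   0.005]
(290, 252) [0.376 0.008 0.026]
(236, 261) [0.349 0.146 0.072]
(188, 259) [0.35  0.269 0.062]
```

View pics/topcrop.png

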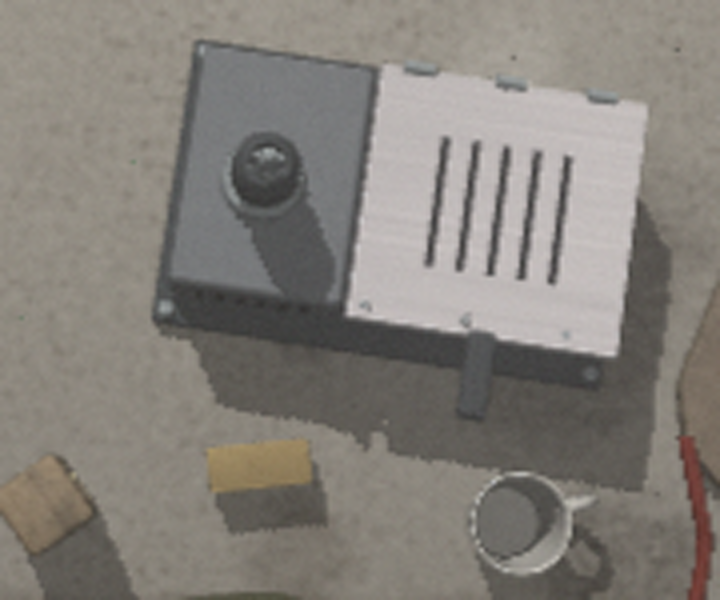

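The crop shows the chuck at crop (265,170), the cover's white corners at (380,65), (645,100), (615,355) and (345,315), and the tongue tip at (472,412). The mug stands clear in front of the tongue. Now I fit these and take a close wrist view.

```bash
cat >fit.py <<'E'
from h import *
from scipy.optimize import least_squares
def fit(d):
    W=cloud(d); x,y,z=np.moveaxis(W,-1,0)
    reg=(x>.40)&(x<.66)&(y>-.27)&(y<.1)
    col=d["color"].astype(int)
    m=reg&(z>.07)&(z<.09)&(col.min(-1)>125); m=cv2.morphologyEx(m.astype(np.uint8),cv2.MORPH_OPEN,np.ones((3,3)))>0
    r=cv2.minAreaRect(W[m][:,:2].astype(np.float32)*1000)
    print("cover",m.sum(),"z",W[m][:,2].mean().round(4),"rect",np.round(r[0],1),np.round(r[1],1),round(r[2],2))
    g=reg&(z>.095)&(z<.121)&(y>-.03); P=W[g]   # sleeve side wall
    if len(P)>5:
        s=least_squares(lambda p:np.hypot(P[:,0]-p[0],P[:,1]-p[1])-.021,[.56,.016],loss="soft_l1",f_scale=.002); print("sleeve fit",s.x.round(4),len(P),np.abs(s.fun).mean().round(4))
    B=W[reg&(z>.138)&(y>-.03)&(y<.06)]; print("burr",len(B),B.mean(0).round(4),B.max(0).round(4))
    T=W[reg&(z>.07)&(z<.095)&(col.max(-1)<110)&(x<.47)&(y>-.16)&(y<-.09)]
    if len(T): print("tongue",len(T),T.mean(0).round(4),T.min(0).round(4),T.max(0).round(4))
E
cat > tl.py <<'E'
import numpy as np
from scipy.spatial.transform import Rotation as Ro
def down(phi): # tool down, closing line along world angle phi (rad)
    y=np.array([np.cos(phi),np.sin(phi),0]);z=np.array([0,0,-1.]);return Ro.from_matrix(np.c_[np.cross(y,z),y,z]).as_rotvec()
E
python3 - <<'E'
from fit import *
from tl import *
from bench import ik,env,optics
for n in("top0","side0"): print(n); fit(np.load(n+".npz"))
for phi in np.arange(-3.2,3.2,.4):
    q=ik([.557,.016,.098],down(phi)); print(round(phi,2),None if q is None else np.round(q,2))
E
```

```text
top0
cover 3950 z 0.0798 rect [ 547.2 -138.8] [176.7 168. ] 82.75
sleeve fit [0.5604 0.0138] 64 0.005
burr 28 [0.5605 0.0141 0.1493] [0.5683 0.021  0.1584]
tongue 161 [ 0.4384 -0.1246  0.0829] [ 0.4119 -0.1598  0.0707] [ 0.4658 -0.1128  0.0872]
side0
cover 2231 z 0.0788 rect [555.7 -78.3] [298.  171.5] 83.38
sleeve fit [0.5615 0.0142] 225 0.0013
burr 48 [0.5613 0.0179 0.1479] [0.5676 0.0243 0.157 ]
tongue 117 [ 0.4399 -0.1184  0.0819] [ 0.4127 -0.1584  0.0701] [ 0.4669 -0.097   0.0869]
-3.2 None
-2.8 [-0.18  0.53  1.48 -0.    1.12  2.62]
-2.4 [-0.18  0.53  1.48 -0.    1.12  2.22]
-2.0 [-0.18  0.53  1.48 -0.    1.12  1.82]
-1.6 [-0.18  0.53  1.48 -0.    1.12  1.42]
-1.2 [-0.18  0.53  1.48 -0.    1.12  1.02]
-0.8 [-0.18  0.53  1.48  0.    1.12  0.62]
-0.4 [-0.18  0.53  1.48 -0.    1.12  0.22]
-0.0 [-0.18  0.53  1.48  0.    1.12 -0.18]
0.4 [-0.18  0.53  1.48 -0.    1.12 -0.58]
0.8 [-0.18  0.53  1.48 -0.    1.12 -0.98]
1.2 [-0.18  0.53  1.48 -0.    1.12 -1.38]
1.6 [-0.18  0.53  1.48 -0.    1.12 -1.78]
2.0 [-0.18  0.53  1.48 -0.    1.12 -2.18]
2.4 [-0.18  0.53  1.48 -0.    1.12 -2.58]
2.8 None
```

The cover rectangle is 176.7 × 168 mm, matching the text, and gives a yaw of −7.25°. The chuck axis from the sleeve fit (0.561, 0.014) agrees with the cover's geometry. The tongue grip point comes out at (0.427, −0.124, 0.080). I check both from the wrist camera.

```bash
python3 - <<'E'
from fit import *
from tl import *
from bench import ik,env,optics,monitor
for i,p in enumerate(([.46,-.06,.32],[.52,.0,.32])):
    env.movep(p,down(.8)); d=optics.read_camera("wrist"); np.savez(f"w{i}.npz",**d)
    print(monitor.observe()["clock"]); fit(d)
    for n,X in(("burr",[.561,.0142,.156]),("tongue",[.4272,-.1236,.085])): print(n,proj(d,X).round(0))
    if i: cv2.imwrite("pics/w1.png",d["color"][:,:,::-1])
E
```

```text
2.1333
cover 26282 z 0.078 rect [557.4 -80.8] [291.8 172.5] 83.02
sleeve fit [0.5622 0.0141] 499 0.0025
burr 19403 [ 0.4799 -0.0136  0.3841] [0.5694 0.0208 0.4093]
tongue 929 [ 0.4405 -0.1234  0.0825] [ 0.4117 -0.1593  0.0701] [ 0.4695 -0.0906  0.0858]
burr [422. 214.]
tongue [217. 194.]
2.6167
cover 20082 z 0.0787 rect [557.6 -81.5] [291.5 172.1] 82.97
sleeve fit [0.5618 0.0141] 387 0.0043
burr 39829 [0.5088 0.0172 0.3891] [0.5693 0.06   0.4091]
tongue 934 [ 0.4401 -0.123   0.0827] [ 0.4117 -0.1552  0.0702] [ 0.4696 -0.0909  0.0871]
burr [325. 213.]
tongue [136. 193.]
```

View pics/w1.png

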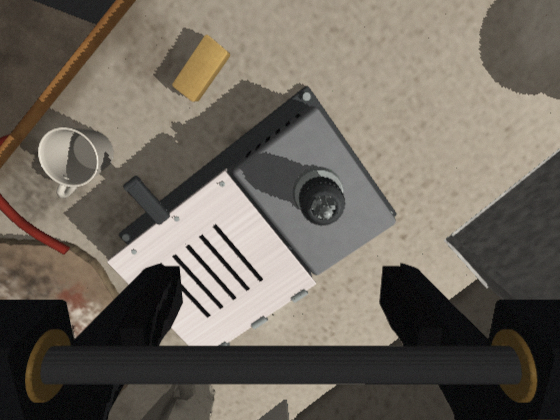

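The wrist view agrees: burr at (325,208), predicted (325,213), and tongue at about (145,200). Grip the sleeve and turn it in small steps while logging torque.

```bash
python3 - <<'E'
from tl import *
from bench import ik,env,optics,monitor,eoat
p=np.array([.5615,.0141,.098])
env.movep(p+[0,0,.09],down(.8))
s=monitor.observe(); print(s["tcp_pos"].round(4),s["force"].round(1),s["moment"].round(3))
print(env.line_to(p,rate=.12,contact_N=12))
s=monitor.observe(); print(s["tcp_pos"].round(4),s["force"].round(1))
if s["tcp_pos"][2]<.101:
    eoat.clamp(); s=monitor.observe(); q0=np.array(s["q"]); print(s["finger_gap"],s["grasp_force"],s["force"].round(1),s["moment"].round(3),q0.round(3),s["clock"])
    q=q0.copy()
    for i in range(8):
        q[5]+=.06; env.movej(q); s=monitor.observe()
        print(round(s["q"][5]-q0[5],3),s["moment"].round(3),s["force"].round(1),round(s["effort"][5],3),round(s["finger_gap"],4),round(s["clock"],2))
    np.save("q0.npy",q0)
E
```

```text
[0.5617 0.0133 0.1895] [-0.4 -0.2  0. ] [ 0.034 -0.14  -0.004]
False
[0.562 0.014 0.099] [1.1 0.2 0.4]
0.04038939678768296 29.997739314862883 [ 4.4  4.9 -2.3] [ 0.583 -0.679  0.101] [-0.185  0.54   1.471  0.002  1.129 -0.986] 4.9083
0.059 [-0.05  -0.058 -0.112] [0.7 1.5 0.3] 0.054 0.0409 5.16
0.118 [ 0.015 -0.153 -0.194] [2.3 0.6 1. ] 0.043 0.0405 5.41
0.177 [ 0.065 -0.217 -0.215] [ 2.4  1.8 -0.7] 0.037 0.0403 5.66
0.237 [ 0.155 -0.305 -0.115] [ 2.3  2.5 -2. ] 0.036 0.0408 5.91
0.297 [ 0.279 -0.392 -0.14 ] [ 3.5  2.9 -2.5] 0.035 0.0408 6.16
0.357 [ 0.313 -0.459 -0.198] [ 4.3  3.3 -2.3] -0.001 0.0408 6.41
0.417 [ 0.34  -0.465 -0.136] [ 4.3  2.9 -3.7] -0.022 0.0409 6.66
0.477 [ 0.37  -0.486 -0.135] [ 4.9  3.3 -3. ] -0.022 0.0405 6.91
```

```bash
python3 - <<'E'
from tl import *
from bench import env,monitor
q0=np.load("q0.npy"); q=q0.copy(); q[5]+=.48; n=0
while q[5]-q0[5]<1.1 and n<2:
    q[5]+=.04; env.movej(q); env.pause(.05); s=monitor.observe(); n=n+1 if s["moment"][2]<-.4 else 0
    print(round(s["q"][5]-q0[5],3),s["moment"].round(3),s["force"].round(1),round(s["effort"][5],3),round(s["finger_gap"],4),round(s["clock"],2))
E
```

```text
0.517 [ 0.372 -0.518 -0.198] [ 5.5  3.4 -2.2] -0.131 0.0406 7.21
0.557 [ 0.394 -0.456 -0.104] [ 4.4  4.1 -2.6] -0.131 0.0405 7.51
0.597 [ 0.396 -0.581 -0.171] [ 5.   3.  -1.9] -0.131 0.0407 7.81
0.637 [ 0.379 -0.518 -0.151] [ 4.9  4.3 -3. ] -0.131 0.0407 8.11
0.677 [ 0.419 -0.608 -0.163] [ 6.   3.2 -3. ] -0.131 0.0406 8.41
0.717 [ 0.364 -0.555 -0.158] [ 5.6  2.8 -2. ] -0.124 0.0406 8.71
0.757 [ 0.386 -0.561 -0.143] [ 4.3  3.1 -3.4] -0.114 0.0406 9.01
0.797 [ 0.439 -0.559 -0.16 ] [ 6.   2.9 -2.5] -0.103 0.0403 9.31
0.837 [ 0.4   -0.526 -0.112] [ 5.   3.6 -3.1] -0.092 0.0404 9.61
0.877 [ 0.425 -0.587 -0.025] [ 5.1  3.2 -2.7] -0.08 0.0405 9.91
0.917 [ 0.478 -0.626 -0.061] [ 4.4  2.7 -2.6] -0.069 0.0411 10.21
0.957 [ 0.479 -0.579 -0.089] [ 5.7  3.7 -3. ] -0.057 0.0407 10.51
0.997 [ 0.536 -0.602 -0.076] [ 6.7  2.4 -2.7] -0.044 0.0408 10.81
1.037 [ 0.487 -0.665 -0.049] [ 6.3  3.8 -3.6] -0.032 0.0409 11.11
1.077 [ 0.471 -0.641 -0.029] [ 5.2  4.4 -4.1] -0.02 0.0408 11.41
1.116 [ 0.473 -0.645 -0.041] [ 5.2  3.1 -4.3] -0.007 0.0408 11.71
```

Once the jaws meet, the holding torque climbs steadily (about 0.29 N m/rad). The break is at 0.70 rad of turn, so the sleeve is now at about 1.41. I back off slightly to sit mid-band near 1.33, release, and check.

```bash
python3 - <<'E'
from fit import *
from tl import *
from bench import env,monitor,eoat,optics
q0=np.load("q0.npy"); q=q0.copy()
for a in(1.08,1.035):
    q[5]=q0[5]+a; env.movej(q); env.pause(.1); s=monitor.observe()
    print(round(s["q"][5]-q0[5],3),s["moment"].round(3),round(s["effort"][5],3),round(s["finger_gap"],4))
eoat.ungrasp(); p=np.array(s["tcp_pos"])
env.line_to(p+[0,0,.12],rate=.2)
env.movep([.50,-.02,.30],down(.8)); d=optics.read_camera("wrist"); np.savez("w2.npz",**d)
print(proj(d,[.5615,.0141,.156]),monitor.observe()["clock"])
W=cloud(d); m=(abs(W[...,0]-.5615)<.03)&(abs(W[...,1]-.0141)<.03)&(W[...,2]>.138)&(W[...,2]<.17); print(W[m].mean(0),W[m].max(0))
u,v=proj(d,[.5615,.0141,.14]).astype(int); a=d["color"][v-50:v+50,u-60:u+60][:,:,::-1]
d1=np.load("w1.npz"); u,v=proj(d1,[.5615,.0141,.14]).astype(int); b=d1["color"][v-50:v+50,u-60:u+60][:,:,::-1]
cv2.imwrite("pics/w2.png",cv2.resize(np.hstack([b,a]),None,fx=3.3,fy=3.3,interpolation=cv2.INTER_CUBIC))
E
```

```text
1.076 [ 0.496 -0.629  0.282] 0.259 0.0404
1.031 [ 0.496 -0.632  0.272] 0.244 0.0406
[362.11230341 222.12222134] 15.0833
[0.56091003 0.01473595 0.15102804] [0.56914696 0.02071828 0.15753554]
```

View pics/w2.png

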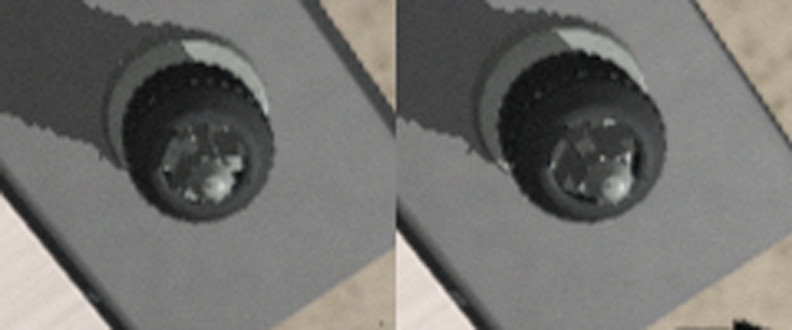

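The burr stands upright and central in the nose in both crops (left before, right after), and the reversed torque reading agrees with jaws under load. Now the tongue: grip it from above and follow the arc.

```bash
cat >cov.py <<'E'
from fit import *
from tl import *
yaw=np.deg2rad(-7.1); X=np.array([np.cos(yaw),np.sin(yaw),0]); H=np.array([.5472,-.1388,.078])+.084*X
ori=down(np.pi/2+yaw)
def tcp(deg):
    a=np.deg2rad(deg); return H+X*(-.205*np.cos(a)+.002*np.sin(a))+np.array([0,0,.205*np.sin(a)+.002*np.cos(a)-.019])
def angle(d):
    W=cloud(d); L=W-H; x=L@X; y=L@np.array([-X[1],X[0],0]); z=L[...,2]
    m=(d["color"].min(-1)>90)&(abs(y)<.08)&(x<-.03)&(x>-.17)&(z>-.005+0*x)&(np.hypot(x,z)<.165)
    P=np.c_[x[m],z[m]]
    for _ in range(4):
        k=np.polyfit(P[:,0],P[:,1],1); r=abs(P[:,1]-np.polyval(k,P[:,0]))*np.cos(np.arctan(k[0])); P=P[r<max(.003,2*r.std())]
    return np.rad2deg(-np.arctan(k[0])),len(P),r.std()
E
python3 - <<'E'
from cov import *
from bench import env,ik,monitor,eoat,optics
print("shut angle check",angle(np.load("top0.npz")),tcp(0),tcp(50),ik(tcp(50),ori))
env.movep(tcp(0)+[0,0,.1],ori)
d=optics.read_camera("wrist"); cv2.imwrite("pics/w3.png",d["color"][:,:,::-1]); print(proj(d,tcp(0)+[0,0,.024]))
print(env.line_to(tcp(0),rate=.12,contact_N=8))
s=monitor.observe(); print(s["tcp_pos"].round(4),s["force"].round(1),s["clock"])
if s["tcp_pos"][2]<.066:
    eoat.clamp(); s=monitor.observe(); print(s["finger_gap"],s["grasp_force"],s["force"].round(1),s["tcp_pos"].round(4),s["q"].round(2))
E
```

```text
shut angle check (np.float64(-0.3075216656310775), 2667, np.float64(0.0007958786114054868)) [ 0.42712784 -0.12384422  0.061     ] [ 0.5013152  -0.13308475  0.21732469] [-0.48800651  0.34317376  1.42096567  0.          1.37745322 -1.93488446]
[280.59793236 224.73254925]
False
[ 0.4275 -0.1239  0.0615] [-0.6  0.2  0.9] 17.0
0.017174535097735286 29.994087629020214 [3.2 5.5 0.2] [ 0.4272 -0.123   0.0609] [-0.55  0.44  1.84  0.    0.87 -2.  ]
```

View pics/w3.png

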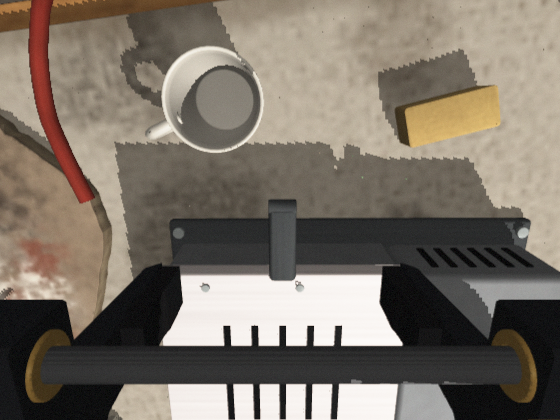

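The wrist view shows the tongue at (283,240), centred between the fingers, and the finger gap of 17–18 mm confirms the pinch. Lift along the arc.

```bash
python3 - <<'E'
from cov import *
from bench import env,monitor,optics
for a in range(5,51,5):
    env.line_to(tcp(a),rate=.06); s=monitor.observe()
    if a%10==0: print(a,(s["tcp_pos"]-tcp(a)).round(4),s["force"].round(1),round(s["finger_gap"],4),round(s["clock"],2))
env.pause(.3)
for n in("top","side","wrist"):
    d=optics.read_camera(n); np.savez(n+"4.npz",**d); cv2.imwrite(f"pics/{n}4.png",d["color"][:,:,::-1])
    try: print(n,angle(d))
    except Exception as e: print(n,e)
E
```

```text
10 [-0.0004  0.001  -0.0001] [ 0.8  5.1 -3. ] 0.0171 18.97
20 [-0.0006  0.001   0.0002] [-1.5  5.7 -2.4] 0.0171 19.87
30 [-0.0006  0.001   0.0003] [-2.4  5.6 -0.9] 0.0175 20.77
40 [-0.0006  0.001   0.0004] [-2.2  6.3  0.8] 0.0179 21.67
50 [-0.0005  0.0011  0.0004] [-3.3  6.5  0.4] 0.0175 22.57
top (np.float64(49.8462919246116), 193, np.float64(0.0005172119779167408))
side (np.float64(-36.1026282596321), 33, np.float64(0.004007993266844677))
wrist (np.float64(-28.482238464300394), 1448, np.float64(0.0010670971354883724))
```

View pics/side4.png

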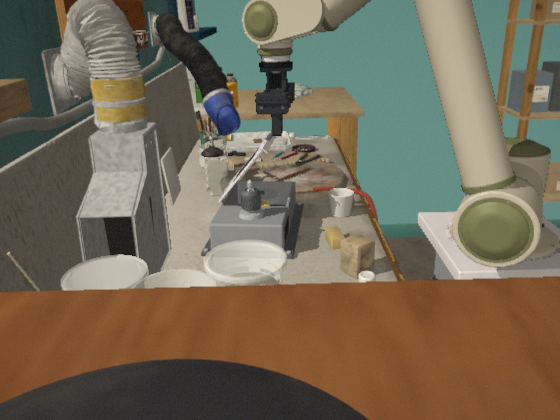

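View pics/wrist4.png

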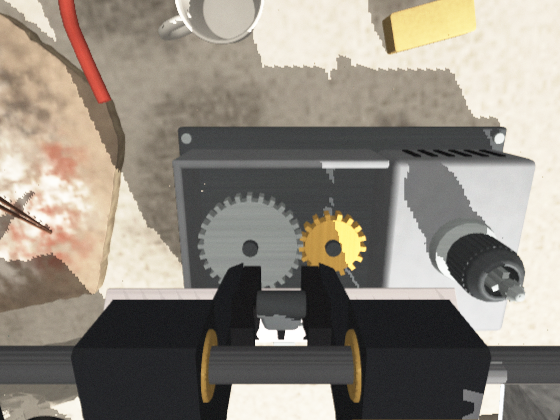

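The side view shows the cover held up, running from (225,195) to (270,140), with the burr upright at (250,190) and the mug and blocks where they were. The wrist view shows both gears, with the tongue between the pads at (282,305). The top depth fit reads 49.8°, so I hand in.

```bash
python3 -c "
from bench import job,monitor
print(monitor.observe()['clock'],job.job_done())"
```

```text
the job is handed in; nothing more can be done
23.0167 None
```

The job is handed in at 23 s: the chuck is tightened on the upright burr to about 1.33 rad (inferred from the turning torque; backed off from about 1.41), and the arm is holding the gear cover open at about 50° (camera fit 49.8°), with none of the small things on the bench moved as far as the final pictures show.

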